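# Raise a grinder test deck with a lever jack and hold it

## Robot

A 6-joint arm with a two-finger parallel gripper is mounted at the origin on the work surface. World frame = base frame: x ahead of the robot, y to its left, z up, the work surface at z = 0. Lengths are in m, angles in rad, forces in N, time in s.
With the tool pointing down it reaches from about 0.3 to 0.875 m from the base axis. Payload 6.4 kg.
Tool frame: the origin (TCP) lies on the front face of the gripper's body, between the roots of the fingers; the fingertips stand 73 mm ahead of it and the grasp point (between the pads) lies ctrl.pinch_z ahead of it (ctrl.pinch_z is the distance from the TCP to the grasp point, in m); z points along the fingers, x is the direction in which the jaws open and shut, and the axes are right-handed (so a half turn about z gives the same grasp; the last joint's range is limited). The gripper opens to 85 mm and grips with 20 to 120 N. Pads are 22 mm wide; open, the fingers measure 114 mm over their backs; the gripper's body (76 mm by 85 mm) begins 54 mm behind the grasp point. The pads swing forward as they close: fully open they stand 13 mm farther back than shut.
Start: joints at [1.014, 0.181, 1.607, -0, 1.354, -0.206], TCP at [0.198, 0.54, 0.304] pointing down, gripper open.
Joint ranges: [-2.99, 2.99], [-0.89, 2.07], [0.3, 2.58], [-1.14, 4.28], [0, 2.63], [-3.12, 3.12]. Speed limits (rad/s): [2.57, 2.57, 3.01, 3.14, 3.14, 3.14].

## Interface

Orientations are given as a unit quaternion [w, x, y, z].
In Python, from bench import ctrl gives the robot as it stands.
- The arm moves only by the tool move_arm, never from a script. Its argument "rows" is text: rows parted by semicolons, each of 7 numbers parted by spaces: the shift along the tool's x, y, z in cm, then the turn, a rotation vector about the tool's x, y, z in degrees, then the opening, from 0 (shut) to 1 (fully open). In form: x y z rx ry rz grip; .... A call has 1 to 20 rows; each row shifts and turns the commanded pose from where the row before left it, along the tool's axes as they then stand; what a row does not reach is not made up. A row lasts 1/10 s, in which the tool goes at most 50 mm and 8.59 degrees, less where a joint would pass 70% of its speed; a pose out of reach is approached as far as the arm can. A call with a gripper value outside its range is refused whole. The fingers move at their own pace and stop on an object; the grip force is fixed at half the most. Time passes only in rows, so rows that do not move let the fingers close. It gives the time, the measured TCP pose, the force and the opening at its end, in the units of the state.
- ctrl.get_obs(): the state, without advancing time (a new reading comes with each control period).
- ctrl.camera(name): name is "scene" or "top"; returns a dict with "color" (400x640x3 uint8, blue, green, red), "fx", "fy", "cx", "cy" (pixels), "rvec" (rotation vector, rad) and "tvec" (3), from world to camera coordinates, as OpenCV has them. Camera axes: x right, y down, z forward; pixel columns grow to the right and rows downward; lengths in m; the calibration is good to about 2 mm. A picture is of the moment at which its call begins. There is no depth.
- ctrl.hand_in(): hands the job in, once; it reports no verdict.
Trained networks look in the newest picture that a camera, given by its name, has taken for a name from the list of things; names that differ only in an ending like _2 or _b are one class to them, and where a whole thing is asked for, a point or a joint stands for the part that bears it (a point fixed in the world has none). Each returns a list of dicts, best first, with "confidence" (0 to 1); they miss things now and then, are a little off and sometimes report something else, mostly with a low value. They report only what shows in the picture. A call takes as long as a camera call.
- ctrl.look_for(camera, query): "bbox" ([left, top, right, bottom] in pixels, round what is visible of it).
- ctrl.trace(camera, query): "region" (400x640 bool, what is visible of it) and "bbox" ([left, top, right, bottom] in pixels, round what is visible of it).
The state is a dict: "time_s": time; "q": joint angles; "dq": joint speeds; "joint_efforts": joint torques, N m; "eef_pos": TCP position; "eef_rot": TCP orientation; "wrist_force": force on the tool from outside, world axes, zero at the start; "torque": the same for the moment, N m; "opening": opening from 0.0 (shut) to 1.0 (fully open).
Only numpy, scipy, OpenCV 4.12 (cv2) and the standard library are available. Lean on these libraries where they do the work, as an engineer would, in place of code of your own. Each camera call takes 0.05 s, during which the arm holds its last target.

## Task

Stand the red lever jack flat on the bench with its saddle centred under the black cross of the yellow lift tongue on the test deck, pump its handle once all the way down and let it come fully back up so that the deck settles, then press the handle all the way down again and finish while still holding it down, the deck raised on the jack alone. Do not push or lift the deck, tongue or grinder with the arm, and leave the other things on the bench where they are.

Things in the scene. Friction and masses are not known exactly. Their poses are not given: they have to be found in the camera images.
- jack: loose red lever jack, 0.8 kg. Origin on its underside below the red grip block; x points forward to the saddle (at x = 80 mm), z up. Base plate 72 mm wide, 10 thick, x = -165 to 100. Grip block 34 (x) by 36 mm (y), top at z = 65, free on both y sides: grasp it across y from above. Handle hinged at x = -35, z = 50, rising backwards (-x)
- saddle: round steel saddle of the jack, 36 mm across, on a plunger that rises as the handle goes down
- saddle_top (a point): centre of the saddle's flat top; 46 mm above the bench with the handle up, 74 mm with it fully down (28 mm stroke)
- handle (a joint): angle of the jack's spring-returned handle: 0 = up (26 degrees above level), 0.45 rad = fully down on its stop, level. Nothing latches: let go and it comes back up while the saddle sinks. Pressing the paddle takes about 3 N empty, 8 to 16 N under the deck's load
- paddle: black flat paddle ending the handle, 50 long, 40 wide, 14 mm thick. Origin at the centre of its top face, 115 mm along the handle from the hinge and 7 mm above the handle's line (jack frame: x = -135, z = 106 mm when up; x = -150, z = 57 when fully down); x points along the handle to the hinge, z out of the top face
- deck: aluminium test deck, 240 x 300 x 8 mm, a blue angle grinder clamped on it (together 3 kg), hinged along its far edge on a fixed base. Origin at the middle of its front edge, 54 mm above the bench; x points to the hinge line, at x = 245 mm; the fixed base below begins at x = 20, so the bench below the tongue is free. A jack set straight in has its x along the deck's x
- lift_tongue: yellow lift tongue, 50 mm wide, 10 mm thick, clamped somewhere along the deck's front edge (it does not slip) and sticking 55 mm out from it over the bench, with a black cross on top. Axes as the deck's; origin at the lift point
- lift_point (a point): marked lift point: on the underside of the yellow tongue, right below the centre of the black cross, 56 mm above the bench when the deck is down; 25 mm behind the tongue's free end. The deck's load here is about 12 to 20 N; a full stroke raises it by about 18 mm
- scanner: black and grey pistol-grip barcode scanner lying on its side, about 160 x 60 x 45 mm; a bystander, leave it alone
- screwdriver: screwdriver lying flat; a bystander, leave it alone
- sticker_roll: white paper roll, 90 mm across, 30 mm high; a bystander, leave it alone
- wrench: steel open-end wrench lying flat; a bystander, leave it alone
- grease_jar: small jar, 66 mm across, 75 mm high, yellow cap; a bystander, leave it alone
- spare_foot: black rubber foot, 40 mm across, 30 mm high; a bystander, leave it alone

How it is judged:
On the way, in this order (a step that is already met when the one before it is completed fails the run):
1. the jack stands flat on the bench, handle up, its saddle centred within 12 mm under the lift point (horizontal distance between saddle_top and lift_point below 0.012 m and angle between jack's own z axis and vertical below 0.05 rad and height (world z) of jack below 0.005 m and value of joint handle below 0.09 rad and linear speed of jack below 0.02 m/s), for 0.2 s.
2. first stroke: the handle is all the way down and the saddle has raised the lift point (horizontal distance between saddle_top and lift_point below 0.012 m and angle between jack's own z axis and vertical below 0.05 rad and height (world z) of jack below 0.005 m and value of joint handle above 0.4 rad and height (world z) of lift_point above 0.068 m and contact force between saddle and lift_tongue above 6 N), for 0.1 s.
3. the handle is back up and the deck is down again (value of joint handle below 0.09 rad and height (world z) of lift_point below 0.059 m), for 0.1 s.
At the end, for the whole second after the job is handed in: Jack flat within 0.05 rad, saddle within 12 mm of the lift point seen from above; arm presses the paddle (over 2 N), handle beyond 0.40 rad; lift point over 68 mm above the bench, saddle carrying over 6 N of it; handle still; arm off deck, tongue and grinder (all of step 2 and contact force between any of the fingers, the arm and paddle above 2 N and velocity of joint handle below 0.1 rad/s and contact force between each of the fingers, the arm and deck below 0.5 N); the arm keeps its last pose, push and grip.
It fails at once if the arm pushes on the deck, tongue or grinder (over 5 N) (contact force between any of the fingers, the arm and deck above 5 N).
It fails at once if the jack is tipped over (angle between jack's own z axis and vertical above 0.5 rad).
It fails at once if a bystander is moved by more than 30 mm (distance of any of scanner, screwdriver, sticker_roll, wrench, grease_jar, spare_foot from where it was at the start of the episode above 0.03 m).
It also fails if it takes over 64 s, if anything falls off the work surface, if the arm or the gripper's body presses on something with over 40 N, if the wrist force passes 120 N, or if a joint passes its speed limit or range.

## Working session

There is one attempt and no reset: what is moved stays moved. The work goes in short steps, Python scripts to look and compute and a tool call to move; the robot and the scene stay as the last step left them, time stands still between calls to the robot, and variables do not carry over. Pictures are saved under pics/ and viewed, and the job is handed in when it is done.

Besides the shell and the picture viewer there is one more tool, called after "Call:" by a JSON object that holds its "fn" and its "kwargs". move_arm: Moves the arm, as the interface text tells. Its arguments: {"type":"object","properties":{"rows":{"type":"string"}},"required":["rows"]}

```bash
mkdir -p pics; ls; cat > h.py <<'E'
import numpy as np,cv2
from bench import ctrl
def K(c): return np.array([[c["fx"],0,c["cx"]],[0,c["fy"],c["cy"]],[0,0,1.]])
def pix2w(c,u,v,z):
    R=cv2.Rodrigues(np.array(c["rvec"],float))[0];t=np.array(c["tvec"],float).ravel()
    d=R.T@np.linalg.solve(K(c),np.array([u,v,1.]));o=-R.T@t
    return o+d*(z-o[2])/d[2]
def proj(c,P):
    return cv2.projectPoints(np.array(P,float).reshape(-1,3),np.array(c["rvec"],float),np.array(c["tvec"],float),K(c),None)[0].reshape(-1,2)
E
python3 - <<'E'
from h import *
o=ctrl.get_obs();print(o["time_s"],o["eef_pos"],o["eef_rot"],ctrl.pinch_z)
for n in("top","scene"):
    c=ctrl.camera(n);cv2.imwrite(f"pics/{n}0.png",c["color"])
    R=cv2.Rodrigues(np.array(c["rvec"],float))[0];print(n,-R.T@np.array(c["tvec"]).ravel(),c["fx"])
    for q in("jack","saddle","paddle","lift_tongue","deck","handle","scanner","screwdriver","sticker_roll","wrench","grease_jar","spare_foot"):
        for r in ctrl.look_for(n,q)[:1]:print(q,round(r["confidence"],2),np.round(r["bbox"]))
E
```

```text
pics
0.0 [0.19733036 0.53961059 0.30298905] [ 3.63384964e-04  8.19633550e-01  5.72887463e-01 -8.15899586e-04] 0.0539
top [ 0.49233288 -0.03881508  1.1760618 ] 373.1028024927861
jack 0.72 [368. 184. 416. 274.]
saddle 0.63 [404. 192. 416. 198.]
paddle 0.72 [450. 179. 481. 200.]
lift_tongue 0.83 [276. 141. 294. 170.]
deck 0.64 [220.  73. 322. 172.]
handle 0.85 [378. 226. 398. 276.]
scanner 0.96 [456. 200. 490. 262.]
screwdriver 0.87 [156. 213. 198. 267.]
sticker_roll 0.81 [161. 186. 188. 218.]
wrench 0.86 [419. 155. 444. 196.]
grease_jar 0.75 [451. 181. 480. 201.]
spare_foot 0.73 [276. 140. 294. 172.]
scene [1.03897555 0.23885096 1.08439978] 390.2624119604731
jack 0.7 [224. 127. 300. 196.]
paddle 0.72 [435. 266. 471. 301.]
lift_tongue 0.65 [310. 247. 334. 279.]
deck 0.72 [246. 251. 382. 378.]
handle 0.8 [262. 125. 298. 162.]
scanner 0.75 [185. 116. 215. 157.]
screwdriver 0.91 [449. 222. 476. 288.]
sticker_roll 0.81 [435. 265. 470. 302.]
wrench 0.85 [195. 173. 214. 215.]
grease_jar 0.89 [175. 150. 198. 182.]
spare_foot 0.71 [420. 250. 440. 264.]
```

```bash
python3 - <<'E'
import cv2
a=cv2.imread("pics/top0.png");cv2.imwrite("pics/topc.png",cv2.resize(a[60:290,140:500],None,fx=2.2,fy=2.2,interpolation=cv2.INTER_CUBIC))
a=cv2.imread("pics/scene0.png");cv2.imwrite("pics/scenec.png",cv2.resize(a[100:390,160:500],None,fx=2,fy=2,interpolation=cv2.INTER_CUBIC))
a=cv2.imread("pics/top0.png");cv2.imwrite("pics/topj.png",cv2.resize(a[170:290,350:430],None,fx=5,fy=5,interpolation=cv2.INTER_CUBIC))
E
```

```text
(no output)
```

View pics/topc.png

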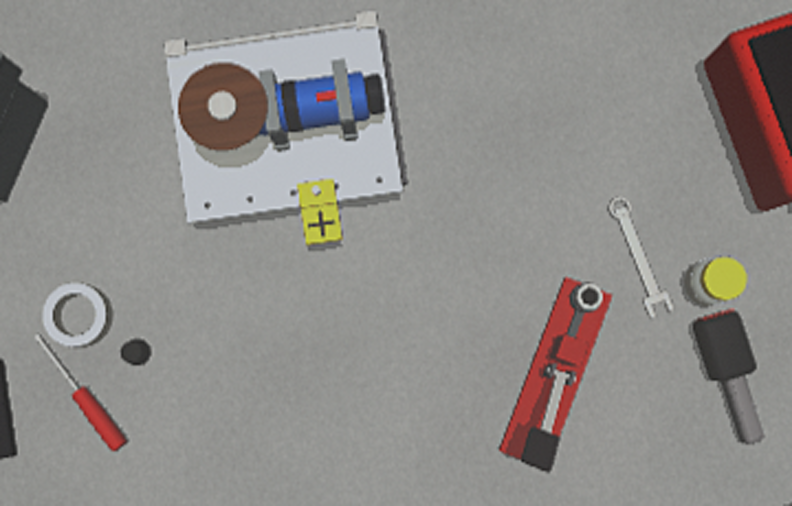

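View pics/scenec.png

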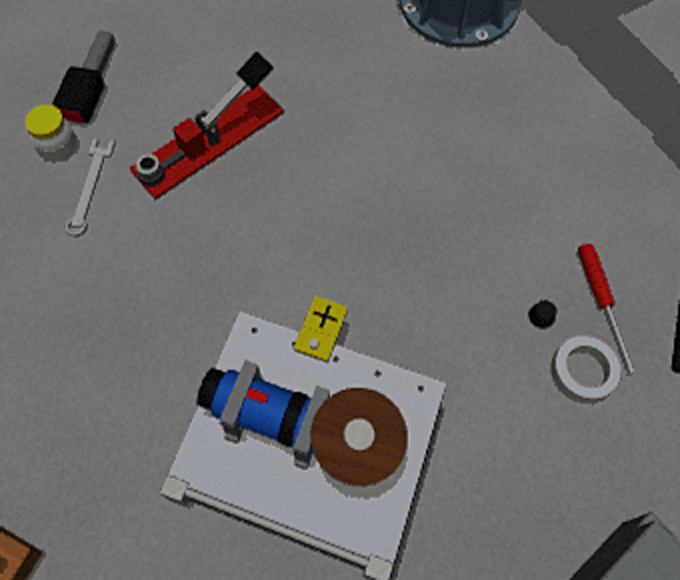

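View pics/topj.png

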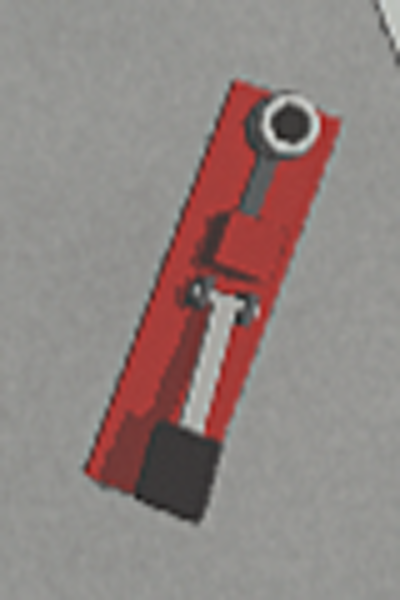

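```bash
cat > fit.py <<'E'
from h import *
from scipy.optimize import least_squares
def fit(cs,obs,p0):
    # obs: list (camname, u,v, local xyz)
    def res(p):
        r=[]
        for n,u,v,l in obs:
            cy,sy=np.cos(p[2]),np.sin(p[2])
            w=[p[0]+cy*l[0]-sy*l[1],p[1]+sy*l[0]+cy*l[1],l[2]]
            r+=list(proj(cs[n],w)[0]-[u,v])
        return r
    s=least_squares(res,p0);return s.x,np.array(s.fun).reshape(-1,2)
E
python3 - <<'E'
from fit import *
cs={n:ctrl.camera(n) for n in("top","scene")}
tj=lambda x,y:((x+.5)/5-.5+350,(y+.5)/5-.5+170)
tc=lambda x,y:((x+.5)/2.2-.5+140,(y+.5)/2.2-.5+60)
sc=lambda x,y:((x+.5)/2-.5+160,(y+.5)/2-.5+100)
obs=[("top",*tj(290,124),(.08,0,.046)),("top",*tj(178,472),(-.135,0,.106)),("top",*tj(235,82),(.1,.036,.01)),("top",*tj(342,120),(.1,-.036,.01)),("top",*tj(85,472),(-.165,.036,.01)),
("scene",*sc(148,163),(.08,0,.046)),("scene",*sc(255,70),(-.135,0,.106))]
p,r=fit(cs,obs,[.5,-.2,0]);print("jack",p,np.degrees(p[2]));print(r.round(1))
# tongue: local origin lift pt
x1=pix2w(cs["top"],*tc(322,224),.066);x2=pix2w(cs["scene"],*sc(324,317),.066);print("cross",x1,x2)
fl=pix2w(cs["top"],*tc(188,220),.054);fr=pix2w(cs["top"],*tc(404,190),.054);print(fl,fr,np.hypot(*(fl-fr)[:2]));d=fl-fr;print("deckyaw",np.degrees(np.arctan2(d[1],d[0]))-90)
fl=pix2w(cs["scene"],*sc(445,383),.054);fr=pix2w(cs["scene"],*sc(241,313),.054);print(fl,fr,np.hypot(*(fl-fr)[:2]));d=fl-fr;print("deckyaw",np.degrees(np.arctan2(d[1],d[0]))-90)
for n,a,z in(("foot",tc(136,352),.03),("roll",tc(75,315),.03),("jar",tc(725,278),.075),("wr",tc(655,305),.0),("sd",tc(40,337),0),("scn",tc(722,345),.04)):print(n,pix2w(cs["top"],*a,z).round(3))
E
```

```text
jack [ 0.50548161 -0.26574682 -0.40779938] -23.36518348260694
[[-0.1  0.4]
 [ 0.1 -0.9]
 [-0.2 -0.4]
 [-0.1  0.5]
 [-0.8  0.8]
 [-0.4 -0.1]
 [-0.9 -0.4]]
cross [0.68791818 0.06698198 0.066     ] [0.68955236 0.06846795 0.066     ]
[0.70091294 0.25307496 0.054     ] [ 0.73428567 -0.04637585  0.054     ] 0.30130470785508723
deckyaw 6.359170859920752
[0.69599462 0.25358628 0.054     ] [ 0.73276011 -0.04017022  0.054     ] 0.29604827342539114
deckyaw 7.133836169969385
foot [0.521 0.334 0.03 ]
roll [0.576 0.419 0.03 ]
jar [ 0.597 -0.475  0.075]
wr [ 0.568 -0.402  0.   ]
sd [0.548 0.481 0.   ]
scn [ 0.508 -0.48   0.04 ]
```

```bash
cat > to.py <<'E'
import sys
from h import *
from scipy.spatial.transform import Rotation as Ro
def to(x,y,z,yaw):  # yaw of tool x (deg), tool down; prints tool-frame shift cm and rotvec deg
    o=ctrl.get_obs();q=o["eef_rot"];R=Ro.from_quat([q[1],q[2],q[3],q[0]])
    a=np.radians(yaw);T=Ro.from_matrix(np.array([[np.cos(a),np.sin(a),0],[np.sin(a),-np.cos(a),0],[0,0,-1.]]))
    print("t",o["time_s"],"pos",np.round(o["eef_pos"],4),"F",np.round(o["wrist_force"],1),"open",round(o["opening"],3))
    print("shift cm",np.round(R.inv().apply(np.array([x,y,z])-o["eef_pos"])*100,2),"rot deg",np.round((R.inv()*T).as_rotvec(degrees=True),2))
if __name__=="__main__":to(*map(float,sys.argv[1:]))
E
python3 to.py .5055 -.2657 .22 66.6
```

```text
t 1.4 pos [0.1976 0.54   0.3039] F [-0.2  0.3  0.5] open 1.002
shift cm [-65.08  56.6    8.39] rot deg [0.  0.  3.3]
```

Call:
{"fn": "move_arm", "kwargs": {"rows": "-2 1.7 0 0 0 0 1;-3.3 2.9 0 0 0 0 1;-3.3 2.9 0 0 0 0 1;-3.3 2.9 0 0 0 0 1;-3.3 2.9 0 0 0 0 1;-3.3 2.9 0 0 0 0 1;-3.3 2.9 0 0 0 0 1;-3.3 2.9 0 0 0 0 1;-3.3 2.9 0 0 0 0 1;-3.3 2.9 0 0 0 0 1;-3.3 2.9 0 0 0 0 1;-3.3 2.9 0 0 0 0 1;-3.3 2.9 0 0 0 0 1;-3.3 2.9 0.5 0 0 0 1;-3.3 2.9 1 0 0 0 1;-3.3 2.9 1 0 0 0 1;-3.3 2.9 1 0 0 0 1;-3.3 2.9 1 0 0 0 1;-3.3 2.9 1 0 0 0 1;-2 1.7 1 0 0 0 1"}}

```text
time_s: 3.4
eef_pos: [0.5026, -0.2496, 0.2386]
eef_rot: [0.001, 0.82, 0.572, 0.0]
wrist_force: [0.4, 0.4, -0.4]
opening: 1.001
```

```bash
python3 to.py .5055 -.2657 .16 66.6
```

```text
t 3.4 pos [ 0.5026 -0.2496  0.2386] F [ 0.4  0.4 -0.4] open 1.001
shift cm [-1.4   0.82  7.86] rot deg [0.07 0.04 3.2 ]
```

Call:
{"fn": "move_arm", "kwargs": {"rows": "-0.8 0.5 2 0 0 1.6 1;-0.9 0.4 3 0 0 1.6 1;0 0 2.9 0 0 0 1;0 0 0 0 0 0 1;0 0 0 0 0 0 1"}}

```text
time_s: 3.9
eef_pos: [0.5041, -0.2654, 0.16]
eef_rot: [-0.001, 0.835, 0.55, -0.0]
wrist_force: [0.2, -0.4, -0.5]
opening: 0.992
```

```bash
python3 to.py .5055 -.2657 .099 66.6; python3 - <<'E'
from h import *
for n in("top","scene"):
    c=ctrl.camera(n)["color"];a=c[150:290,340:480] if n=="top" else c[60:220,180:340]
    cv2.imwrite(f"pics/g_{n}.png",cv2.resize(a,None,fx=3.7,fy=3.7))
E
```

```text
t 3.9 pos [ 0.5041 -0.2654  0.16  ] F [ 0.2 -0.4 -0.5] open 0.992
shift cm [0.02 0.15 6.1 ] rot deg [-0.07 -0.02  0.11]
```

View pics/g_scene.png

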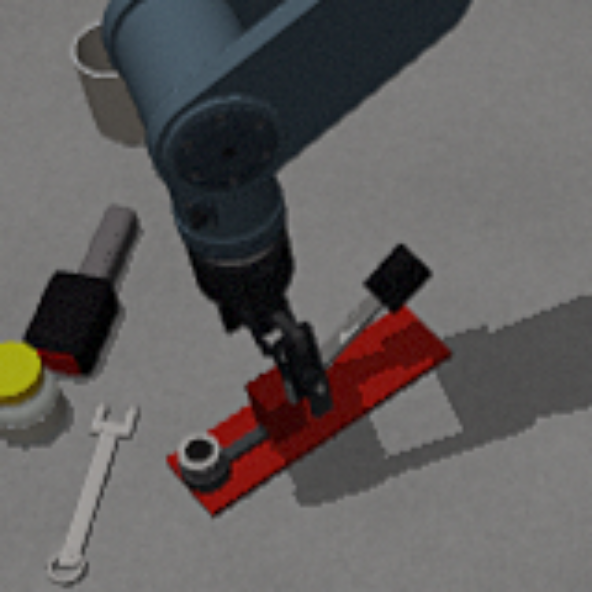

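View pics/g_top.png

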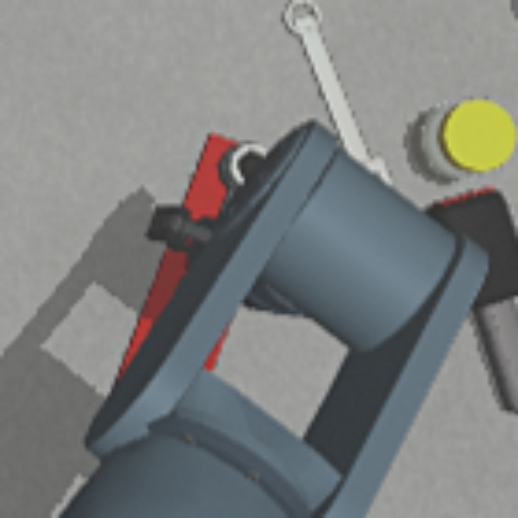

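Scene view: the open fingers straddle the red block (crop ~(290,390)), well clear of wrench and jar. I'll descend and grip.

Call:
{"fn": "move_arm", "kwargs": {"rows": "0 0.1 2 0 0 0 1;0 0 2 0 0 0 1;0 0 1.5 0 0 0 1;0 0 0.6 0 0 0 1;0 0 0 0 0 0 1;0 0 0 0 0 0 0.3;0 0 0 0 0 0 0.2;0 0 0 0 0 0 0.2;0 0 0 0 0 0 0.2;0 0 0 0 0 0 0.2;0 0 0 0 0 0 0.2;0 0 0 0 0 0 0.2"}}

```text
time_s: 5.2
eef_pos: [0.5056, -0.2662, 0.0997]
eef_rot: [0.001, 0.835, 0.55, 0.0]
wrist_force: [-0.5, 0.6, 5.7]
opening: 0.412
```

```bash
python3 to.py .5055 -.2657 .099 66.6; python3 - <<'E'
from h import *
c=ctrl.camera("scene")["color"];a=c[60:220,180:340]
cv2.imwrite(f"pics/g2.png",cv2.resize(a,None,fx=3.7,fy=3.7))
E
```

```text
t 5.2 pos [ 0.5056 -0.2662  0.0997] F [-0.5  0.6  5.7] open 0.412
shift cm [ 0.04 -0.03  0.07] rot deg [0.07 0.01 0.1 ]
```

View pics/g2.png

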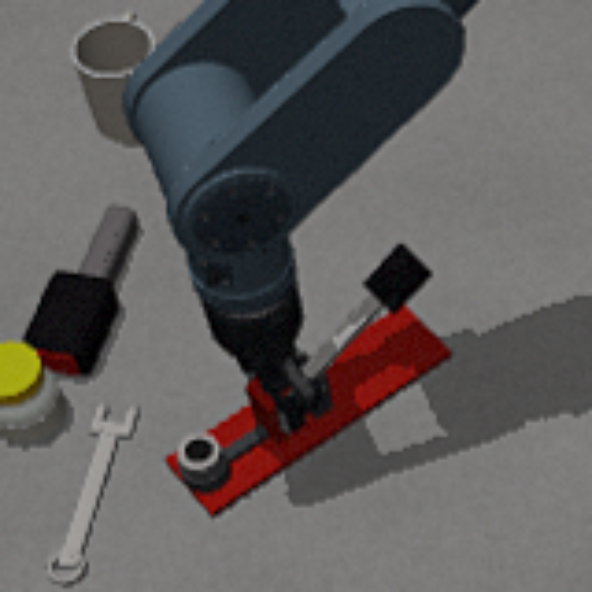

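Call:
{"fn": "move_arm", "kwargs": {"rows": "0 0 -0.5 0 0 0 0.2;0 0 -0.5 0 0 0 0.2;1 -0.4 0 0 0 0 0.2;2 -0.7 0 0 0 0 0.2;3 -1 0 0 0 0 0.2;3 -1 0 0 0 0 0.2;3 -1 0 0 0 0 0.2;3 -1 0 0 0 0 0.2;3 -1 0 0 0 0 0.2;3 -1 0 0 0 0 0.2;3 -1 0 0 0 0 0.2;3 -1 0 0 0 0 0.2;2 -0.8 0 0 0 0 0.2;1 -0.3 0 0 0 0 0.2;0 0 0 0 0 0 0.2"}}

```text
time_s: 6.75
eef_pos: [0.5293, 0.0516, 0.1084]
eef_rot: [-0.0, 0.835, 0.551, -0.0]
wrist_force: [-0.3, 0.1, -8.3]
opening: 0.414
```

Call:
{"fn": "move_arm", "kwargs": {"rows": "0 0 0 0 0 -2 0.2;0 0 0 0 0 -3 0.2;0 0 0 0 0 -4 0.2;0 0 0 0 0 -4 0.2;0 0 0 0 0 -4 0.2;0 0 0 0 0 -4 0.2;0 0 0 0 0 -4 0.2;0 0 0 0 0 -3 0.2;0 0 0 0 0 -2 0.2;0 0 0 0 0 0 0.2;0 0 0 0 0 0 0.2"}}

```text
time_s: 7.85
eef_pos: [0.5299, 0.0493, 0.1087]
eef_rot: [-0.0, 0.665, 0.747, -0.0]
wrist_force: [-0.0, -0.3, -7.3]
opening: 0.41
```

```bash
python3 to.py .53 .05 .099 96.6; python3 - <<'E'
from h import *
for n in("top","scene"):
    c=ctrl.camera(n)["color"];a=c[120:300,220:380] if n=="top" else c[120:300,230:410]
    cv2.imwrite(f"pics/h_{n}.png",cv2.resize(a,None,fx=3.3,fy=3.3,interpolation=cv2.INTER_CUBIC))
E
```

```text
t 7.85 pos [0.5299 0.0493 0.1087] F [-0.  -0.3 -7.3] open 0.41
shift cm [0.07 0.02 0.97] rot deg [-0.02  0.   -0.01]
```

View pics/h_scene.png

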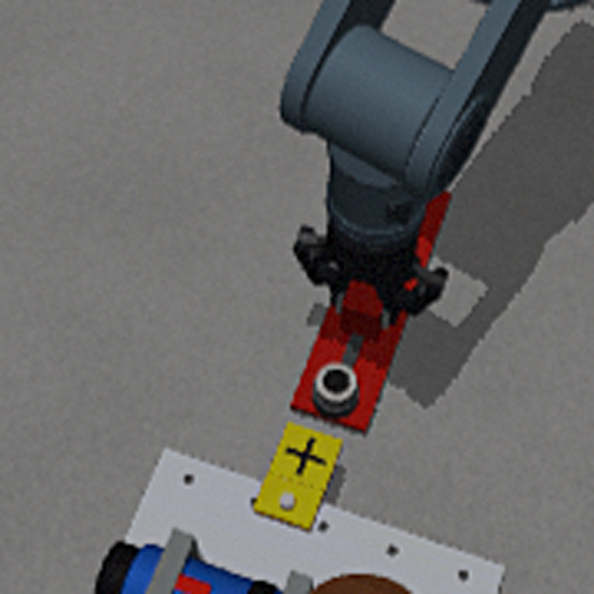

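View pics/h_top.png

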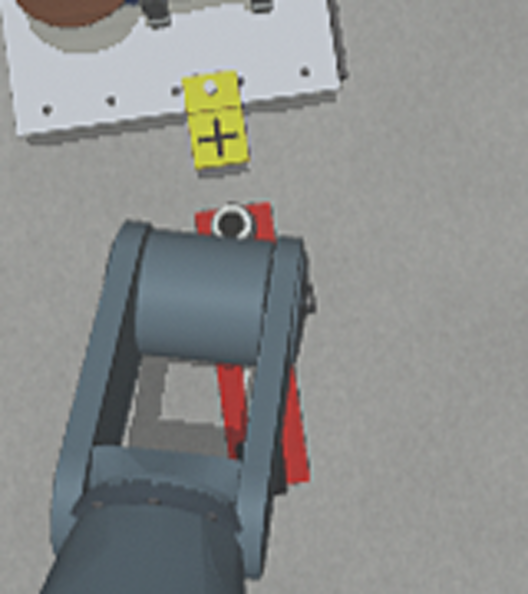

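Jack in hand, yaw matches the deck, saddle at crop (232,222) top, tongue ahead at (218,137). Lower it onto the bench here, then measure.

Call:
{"fn": "move_arm", "kwargs": {"rows": "0 0 0.4 0 0 0 0.2;0 0 0.3 0 0 0 0.2;0 0 0.3 0 0 0 0.2;0 0 0 0 0 0 0.2;0 0 0 0 0 0 0.2"}}

```text
time_s: 8.45
eef_pos: [0.53, 0.05, 0.0997]
eef_rot: [-0.0, 0.664, 0.747, -0.0]
wrist_force: [-6.4, 0.7, 4.1]
opening: 0.414
```

```bash
python3 - <<'E'
from h import *
for n in("top","scene"):
    c=ctrl.camera(n);x0,y0=(260,130) if n=="top" else (280,190)
    a=c["color"][y0:y0+90,x0:x0+90]
    cv2.imwrite(f"pics/i_{n}.png",cv2.resize(a,None,fx=6.5,fy=6.5,interpolation=cv2.INTER_CUBIC))
    for r in ctrl.look_for(n,"saddle")[:2]:
        b=r["bbox"];print(n,r["confidence"],b)
E
```

```text
top 0.5 [286.7, 186.9, 296.3, 192.0]
```

View pics/i_scene.png

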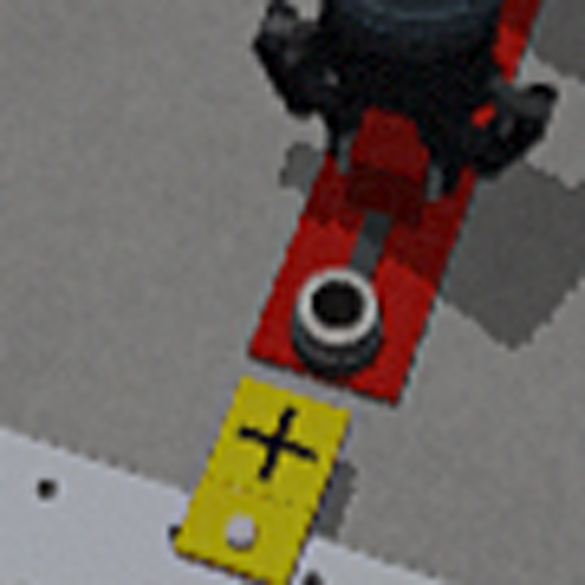

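View pics/i_top.png

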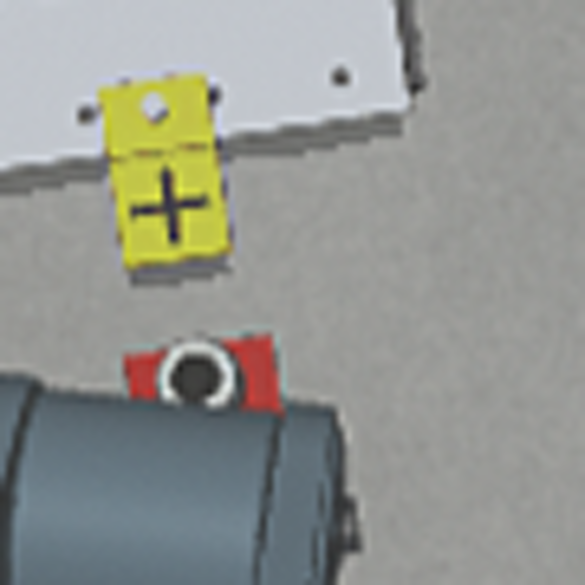

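```bash
python3 - <<'E'
from fit import *
cs={n:ctrl.camera(n) for n in("top","scene")}
t=lambda x,y:((x+.5)/6.5-.5+260,(y+.5)/6.5-.5+130)
s=lambda x,y:((x+.5)/6.5-.5+280,(y+.5)/6.5-.5+190)
obs=[("top",*t(197,376),(.08,0,.046)),("scene",*s(337,304),(.08,0,.046)),("top",*t(124,355),(.1,.036,.01)),("top",*t(272,338),(.1,-.036,.01)),("scene",*s(250,352),(.1,-.036,.01)),("scene",*s(400,401),(.1,.036,.01))]
p,r=fit(cs,obs,[.53,.05,.1]);print(p,np.degrees(p[2]));print(r.round(2))
obs=[("top",*t(169,205),(0,0,.066)),("scene",*s(278,443),(0,0,.066)),("top",*t(128,268),(-.025,.025,.066)),("top",*t(231,252),(-.025,-.025,.066)),("scene",*s(243,376),(-.025,-.025,.066)),("scene",*s(350,408),(-.025,.025,.066))]
q,r=fit(cs,obs,[.69,.067,.1]);print(q,np.degrees(q[2]));print(r.round(2))
sad=p[:2]+.08*np.array([np.cos(p[2]),np.sin(p[2])]);d=q[:2]-sad;print("saddle",sad,"d",d)
for n,f,a,b in(("top",t,(197,376),(169,205)),("scene",s,(337,304),(278,443))):print(n,pix2w(cs[n],*f(*b),.066)-pix2w(cs[n],*f(*a),.046))
th=np.radians(6.6);print("fwd,left",d@[np.cos(th),np.sin(th)],d@[-np.sin(th),np.cos(th)])
print(ctrl.get_obs()["eef_pos"],ctrl.get_obs()["wrist_force"])
E
```

```text
[0.53063973 0.05109464 0.11491565] 6.5841817803127896
[[-0.39  0.5 ]
 [ 0.06  0.17]
 [-0.34  0.25]
 [-0.42 -0.39]
 [-0.51 -0.34]
 [-0.69 -0.05]]
[0.68809152 0.06874767 0.14468367] 8.289763880000475
[[-0.07  0.39]
 [-0.27  0.12]
 [-0.61  0.25]
 [-0.02 -0.14]
 [-0.52 -0.2 ]
 [-0.01  0.18]]
saddle [0.61011209 0.06026767] d [0.07797943 0.00848   ]
top [0.0776623  0.00944256 0.02      ]
scene [0.07773504 0.00939353 0.02      ]
fwd,left 0.07843731163186421 -0.0005389301860897859
[0.53000172 0.04999642 0.09973238] [-6.65392799 -0.27528393  3.83919602]
```

Call:
{"fn": "move_arm", "kwargs": {"rows": "0 0.4 0 0 0 0 0.2;0 0.8 0 0 0 0 0.2;0 1 0 0 0 0 0.2;0 1 0 0 0 0 0.2;0 1 0 0 0 0 0.2;0 1 0 0 0 0 0.2;0 1 0 0 0 0 0.2;0 0.8 0 0 0 0 0.2;0 0.5 0 0 0 0 0.2;0 0.3 0 0 0 0 0.2;0 0 0 0 0 0 0.2;0 0 0 0 0 0 0.2;0 0 0 0 0 0 0.2"}}

```text
time_s: 10.05
eef_pos: [0.6079, 0.0591, 0.0998]
eef_rot: [0.0, 0.664, 0.747, 0.0]
wrist_force: [-3.9, -0.3, 4.8]
opening: 0.416
```

```bash
python3 to.py .608 .059 .099 96.6; python3 - <<'E'
from h import *
for n in("top","scene"):
    c=ctrl.camera(n);x0,y0=(250,110) if n=="top" else (270,170)
    a=c["color"][y0:y0+120,x0:x0+120]
    cv2.imwrite(f"pics/k_{n}.png",cv2.resize(a,None,fx=5,fy=5,interpolation=cv2.INTER_CUBIC))
E
```

```text
t 10.05 pos [0.6079 0.0591 0.0998] F [-3.9 -0.3  4.8] open 0.416
shift cm [-0.01  0.01  0.08] rot deg [0.04 0.01 0.11]
```

View pics/k_scene.png

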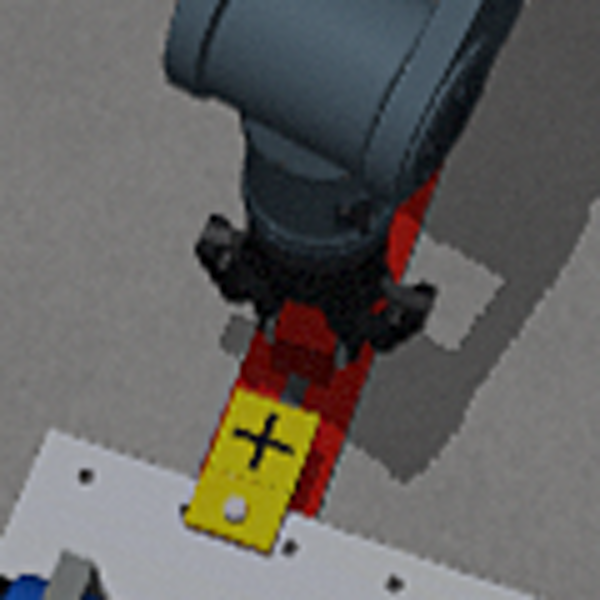

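Call:
{"fn": "move_arm", "kwargs": {"rows": "0 0 0 0 0 0 0.6;0 0 0 0 0 0 1;0 0 0 0 0 0 1;0 0 0 0 0 0 1;0 0 0 0 0 0 1;0 0 -1 0 0 0 1;0 0 -2 0 0 0 1;0 0 -3 0 0 0 1;0 0 -3 0 0 0 1;0 0 -3 0 0 0 1;0 -2 0 0 0 0 0;0 -3 0 0 0 0 0;0 -3 0 0 0 0 0;0 -3 0 0 0 0 0;0 -2.5 0 0 0 0 0;0 0 0 0 0 0 0;0 0 0 0 0 0 0"}}

```text
time_s: 11.85
eef_pos: [0.474, 0.0432, 0.2199]
eef_rot: [0.001, 0.665, 0.747, 0.001]
wrist_force: [-0.2, 0.0, -0.9]
opening: 0.001
```

```bash
python3 to.py .474 .0435 .18 96.6; python3 - <<'E'
from h import *
for n in("top","scene"):
    c=ctrl.camera(n);x0,y0=(240,120) if n=="top" else (270,120)
    a=c["color"][y0:y0+150,x0:x0+150]
    cv2.imwrite(f"pics/l_{n}.png",cv2.resize(a,None,fx=4,fy=4,interpolation=cv2.INTER_CUBIC))
    for r in ctrl.look_for(n,"paddle")[:2]:print(n,r)
E
```

```text
t 11.85 pos [0.474  0.0432 0.2199] F [-0.2  0.  -0.9] open 0.001
shift cm [ 0.03 -0.    3.99] rot deg [0.13 0.03 0.08]
scene {'bbox': [333.9, 184.9, 359.0, 223.7], 'confidence': 0.72}
scene {'bbox': [341.3, 182.3, 353.8, 196.8], 'confidence': 0.57}
```

View pics/l_scene.png

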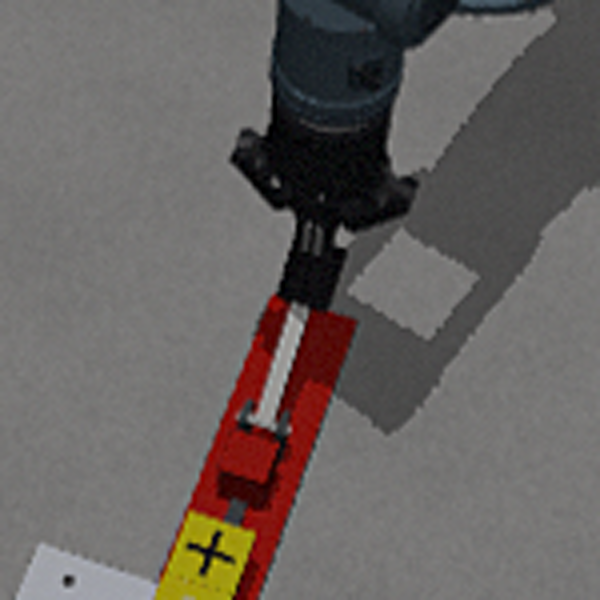

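View pics/l_top.png

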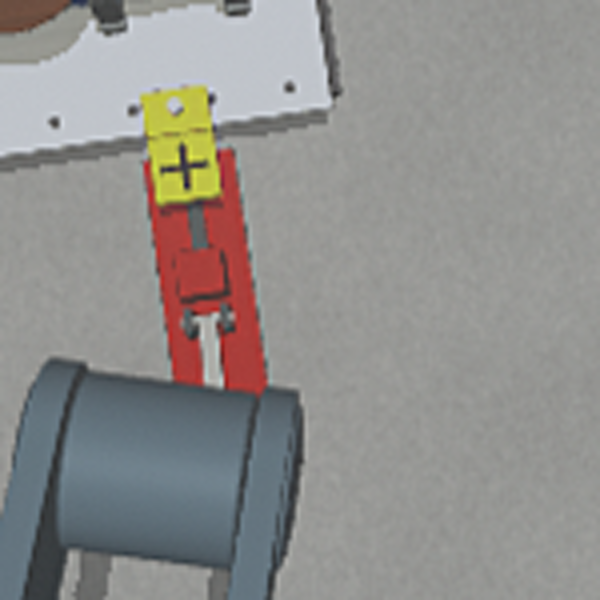

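```bash
python3 - <<'E'
from fit import *
cs={n:ctrl.camera(n) for n in("top","scene")}
t=lambda x,y:((x+.5)/4-.5+240,(y+.5)/4-.5+120)
s=lambda x,y:((x+.5)/4-.5+270,(y+.5)/4-.5+120)
obs=[("scene",*s(355,318),(-.165,.036,.01)),("top",*t(234,150),(.1,-.036,.01)),("top",*t(147,163),(.1,.036,.01)),("scene",*s(278,296),(-.165,-.036,.01))]
p,r=fit(cs,obs,[.61,.06,.1]);print(p,np.degrees(p[2]));print(r.round(2))
sad=p[:2]+.08*np.array([np.cos(p[2]),np.sin(p[2])]);print("saddle",sad)
for n,f,b in(("top",t,(184,167)),("scene",s,(211,551))):print(n,pix2w(cs[n],*f(*b),.066))
print("paddle",p[:2]-.135*np.array([np.cos(p[2]),np.sin(p[2])]))
E
```

```text
[0.608147   0.05839402 0.10381509] 5.948166487949847
[[ 1.16  0.35]
 [ 0.33 -0.18]
 [-0.53 -0.45]
 [-1.05 -1.15]]
saddle [0.68771629 0.06668432]
top [0.68847526 0.06837043 0.066     ]
scene [0.68647276 0.06885729 0.066     ]
paddle [0.47387383 0.04440415]
```

Call:
{"fn": "move_arm", "kwargs": {"rows": "0 0 1.5 0 0 0 0;0 0 1.5 0 0 0 0;0 0 0.4 0 0 0 0;0 0 0.4 0 0 0 0;0 0 0.3 0 0 0 0;0 0 0 0 0 0 0"}}

```text
time_s: 12.75
eef_pos: [0.474, 0.0432, 0.1782]
eef_rot: [0.0, 0.665, 0.747, 0.0]
wrist_force: [0.6, -0.9, 3.1]
opening: -0.0
```

Call:
{"fn": "move_arm", "kwargs": {"rows": "0 -0.2 0.5 0 0 0 0;0 -0.2 0.5 0 0 0 0;0 -0.2 0.5 0 0 0 0;0 -0.2 0.5 0 0 0 0;0 -0.1 0.5 0 0 0 0;0 -0.1 0.5 0 0 0 0;0 0 0 0 0 0 0"}}

```text
time_s: 13.45
eef_pos: [0.4639, 0.0419, 0.1481]
eef_rot: [0.001, 0.665, 0.747, 0.0]
wrist_force: [-0.5, 0.3, 9.3]
opening: -0.003
```

```bash
python3 to.py .459 .0422 .130 96.6; python3 - <<'E'
from h import *
for n in("scene",):
    c=ctrl.camera(n);x0,y0=(270,120)
    a=c["color"][y0:y0+150,x0:x0+150]
    cv2.imwrite(f"pics/m_{n}.png",cv2.resize(a,None,fx=4,fy=4,interpolation=cv2.INTER_CUBIC))
E
```

```text
t 13.45 pos [0.4639 0.0419 0.1481] F [-0.5  0.3  9.3] open -0.003
shift cm [ 0.09 -0.49  1.81] rot deg [0.07 0.03 0.1 ]
```

View pics/m_scene.png

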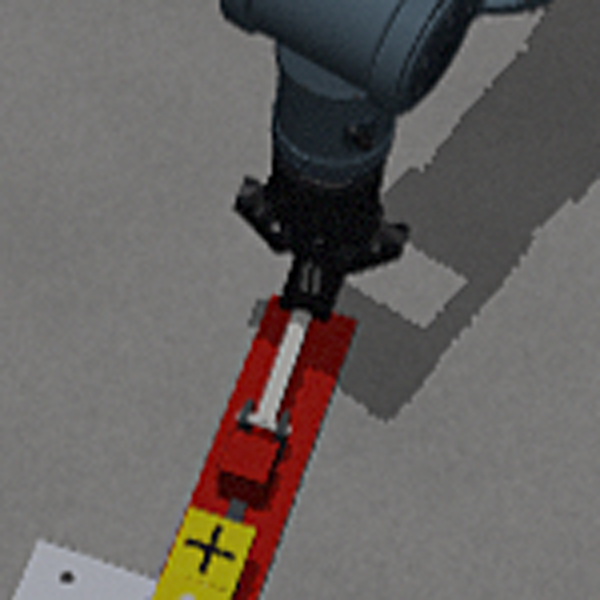

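Call:
{"fn": "move_arm", "kwargs": {"rows": "0 -0.1 0.4 0 0 0 0;0 -0.1 0.4 0 0 0 0;0 -0.1 0.4 0 0 0 0;0 0 0.4 0 0 0 0;0 0 0.2 0 0 0 0;0 0 0.1 0 0 0 0;0 0 0 0 0 0 0;0 0 0 0 0 0 0"}}

```text
time_s: 14.3
eef_pos: [0.4613, 0.0416, 0.1297]
eef_rot: [0.001, 0.665, 0.747, 0.001]
wrist_force: [-1.3, -0.2, 12.8]
opening: 0.001
```

```bash
python3 to.py .459 .0422 .130 96.6
```

```text
t 14.3 pos [0.4613 0.0416 0.1297] F [-1.3 -0.2 12.8] open 0.001
shift cm [ 0.09 -0.23 -0.03] rot deg [0.11 0.04 0.1 ]
```

Call:
{"fn": "move_arm", "kwargs": {"rows": "0 0 0.1 0 0 0 0;0 0 0 0 0 0 0;0 0 0 0 0 0 0"}}

```text
time_s: 14.6
eef_pos: [0.4613, 0.0416, 0.1292]
eef_rot: [0.001, 0.665, 0.747, 0.0]
wrist_force: [-4.7, 0.1, 17.4]
opening: -0.001
```

Call:
{"fn": "move_arm", "kwargs": {"rows": "0 0 0.1 0 0 0 0;0 0 0 0 0 0 0;0 0 0 0 0 0 0"}}

```text
time_s: 14.9
eef_pos: [0.4614, 0.0416, 0.1289]
eef_rot: [0.001, 0.664, 0.747, 0.0]
wrist_force: [-6.9, 0.2, 25.3]
opening: -0.001
```

```bash
python3 - <<'E'
from h import *
for n in("top","scene"):
    c=ctrl.camera(n);x0,y0=(240,120) if n=="top" else (270,150)
    a=c["color"][y0:y0+150,x0:x0+150]
    cv2.imwrite(f"pics/n_{n}.png",cv2.resize(a,None,fx=4,fy=4,interpolation=cv2.INTER_CUBIC))
E
```

```text
(no output)
```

View pics/n_scene.png

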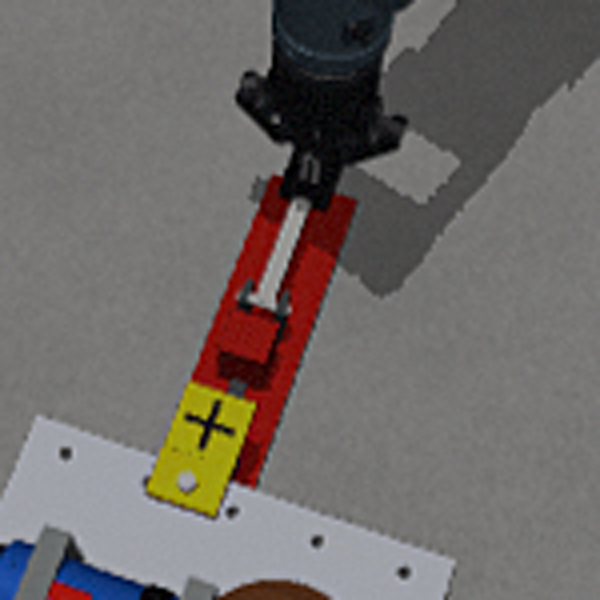

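View pics/n_top.png

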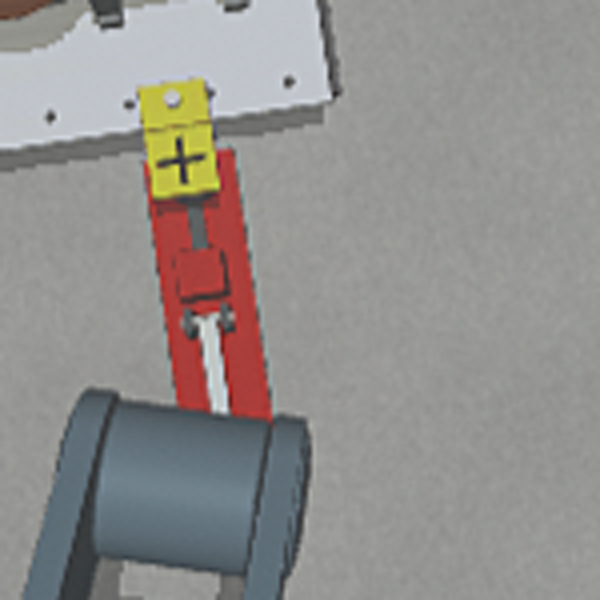

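```bash
python3 - <<'E'
from h import *
cs={n:ctrl.camera(n) for n in("top","scene")}
P=[]
for n,x0,y0,x,y in(("top",240,120,181,160),("scene",270,150,210,423)):
    for z in(.066,.084):print(n,z,pix2w(cs[n],(x+.5)/4-.5+x0,(y+.5)/4-.5+y0,z))
E
```

```text
top 0.066 [0.69384933 0.07051031 0.066     ]
top 0.084 [0.69058168 0.06873756 0.084     ]
scene 0.066 [0.68151406 0.06559041 0.066     ]
scene 0.084 [0.68783212 0.06865276 0.084     ]
```

Both views agree at a cross height of ~84 mm or more, i.e. the tongue is raised ≥18 mm and on the stop. Now let the handle come back up slowly.

Call:
{"fn": "move_arm", "kwargs": {"rows": "0 0 -0.3 0 0 0 0;0 0 -0.5 0 0 0 0;0 0.1 -0.5 0 0 0 0;0 0.1 -0.5 0 0 0 0;0 0.1 -0.5 0 0 0 0;0 0.1 -0.5 0 0 0 0;0 0.2 -0.5 0 0 0 0;0 0.2 -0.5 0 0 0 0;0 0.2 -0.5 0 0 0 0;0 0.2 -0.5 0 0 0 0;0 0 -0.5 0 0 0 0;0 0 -0.8 0 0 0 0;0 0 -0.8 0 0 0 0;0 0 0 0 0 0 0;0 0 0 0 0 0 0;0 0 0 0 0 0 0;0 0 0 0 0 0 0"}}

```text
time_s: 16.8
eef_pos: [0.4721, 0.0432, 0.1955]
eef_rot: [-0.0, 0.665, 0.747, -0.0]
wrist_force: [0.7, 0.3, 0.0]
opening: 0.002
```

```bash
python3 - <<'E'
from h import *
for n in("top","scene"):
    c=ctrl.camera(n);x0,y0=(240,120) if n=="top" else (270,120)
    a=c["color"][y0:y0+150,x0:x0+150]
    cv2.imwrite(f"pics/o_{n}.png",cv2.resize(a,None,fx=4,fy=4,interpolation=cv2.INTER_CUBIC))
E
```

```text
(no output)
```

View pics/o_scene.png

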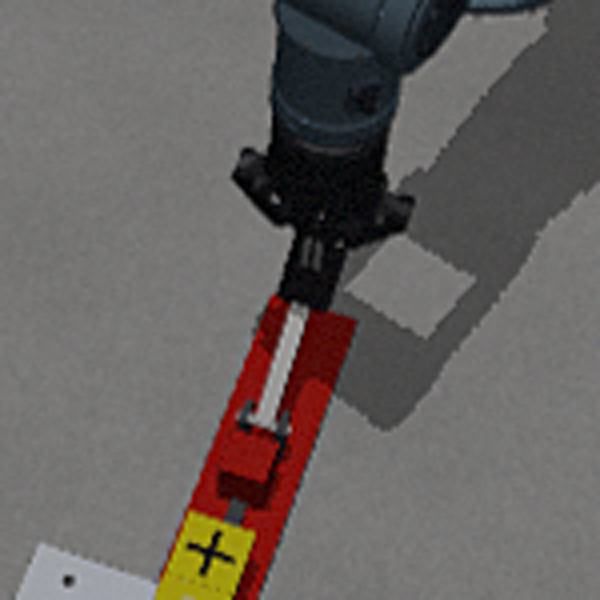

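View pics/o_top.png

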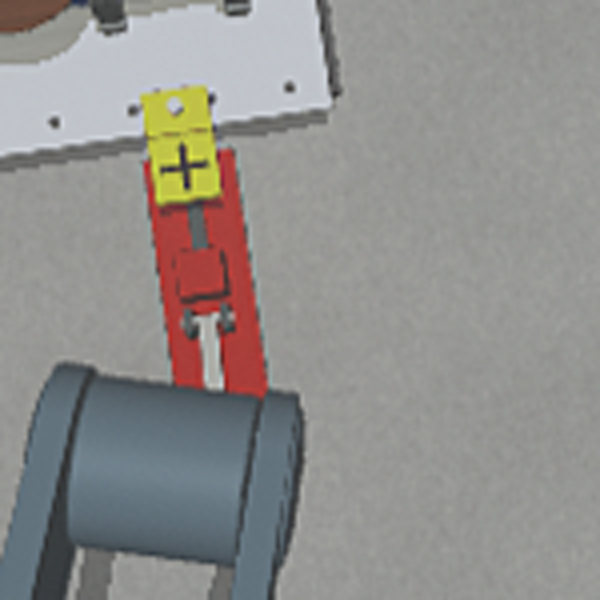

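Cross is back at (184,167), handle up and the jack unmoved (block at (203,272)). Second stroke.

Call:
{"fn": "move_arm", "kwargs": {"rows": "0 0 0.6 0 0 0 0;0 0 0.5 0 0 0 0;0 0 0.4 0 0 0 0;0 -0.2 0.5 0 0 0 0;0 -0.2 0.5 0 0 0 0;0 -0.2 0.5 0 0 0 0;0 -0.2 0.5 0 0 0 0;0 -0.1 0.5 0 0 0 0;0 -0.1 0.5 0 0 0 0;0 -0.1 0.5 0 0 0 0;0 -0.1 0.5 0 0 0 0;0 0 0.4 0 0 0 0;0 0 0.4 0 0 0 0;0 0 0.2 0 0 0 0;0 0 0.1 0 0 0 0;0 0 0 0 0 0 0;0 0 0 0 0 0 0"}}

```text
time_s: 18.6
eef_pos: [0.4592, 0.0416, 0.1297]
eef_rot: [-0.001, 0.664, 0.747, -0.001]
wrist_force: [-7.8, -2.1, 11.4]
opening: -0.0
```

Call:
{"fn": "move_arm", "kwargs": {"rows": "0 0 0.1 0 0 0 0;0 0 0.1 0 0 0 0;0 0 0 0 0 0 0;0 0 0 0 0 0 0;0 0 0 0 0 0 0;0 0 0 0 0 0 0"}}

```text
time_s: 19.2
eef_pos: [0.4593, 0.0416, 0.1288]
eef_rot: [-0.001, 0.664, 0.747, -0.001]
wrist_force: [-12.9, -1.2, 25.4]
opening: -0.002
```

```bash
python3 - <<'E'
from h import *
for n in("top","scene"):
    c=ctrl.camera(n);x0,y0=(240,120) if n=="top" else (270,150)
    a=c["color"][y0:y0+150,x0:x0+150]
    cv2.imwrite(f"pics/p_{n}.png",cv2.resize(a,None,fx=4,fy=4,interpolation=cv2.INTER_CUBIC))
o=ctrl.get_obs();print(o["eef_pos"],o["wrist_force"])
E
```

```text
[0.4592976  0.04157631 0.12884001] [-12.68664849  -1.44200804  25.11793505]
```

View pics/p_scene.png

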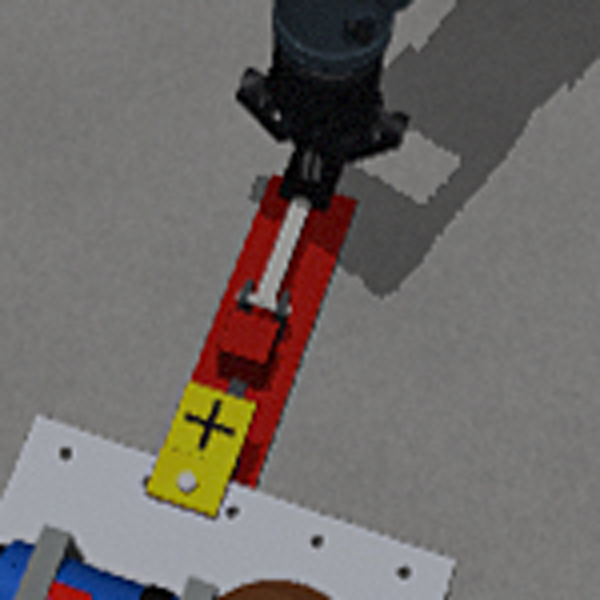

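View pics/p_top.png

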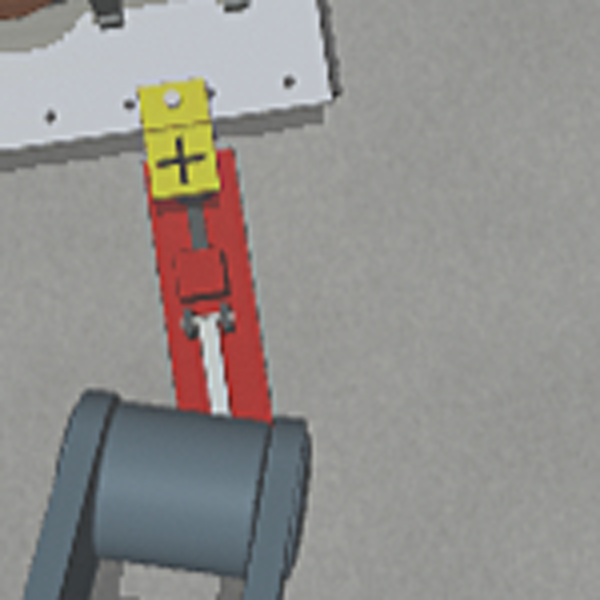

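Same as the first full stroke: cross at (181,160) in top and (210,423) in scene, jack unmoved, steady at 25 N. I'll hand in.

```bash
python3 -c "
from bench import ctrl
print(ctrl.hand_in())"
```

```text
the job is handed in; nothing more can be done
None
```

I set the jack flat under the tongue, pumped the handle once fully down and back up, then pressed it down again. I handed the job in at about 19 s while still holding it down. The hand-in gives no verdict, so the results below are from my own checks.

- **Placing:** measured after release and before the first stroke, the saddle was about 2 mm from the black cross, against the 12 mm limit. One caveat is that this fit left errors of up to about 1.2 pixels (2–3 mm). The jack looked unmoved in all later pictures.
- **First stroke:** the handle reached its stop: the force climbed from 13 to 25 N while the tool moved less than 1 mm. The two cameras put the cross at about 84 mm or higher, so the lift point was at about 74 mm.
- **Return:** the handle came fully up, and the cross went back to its starting position in both views.
- **Final hold:** both pictures matched the first stroke's, with the arm pressing at a steady 25 N downward. There was also about 13 N sideways at the wrist, more than the 7 N on the first stroke, but I saw no movement from it.

I saw no contact with the deck, tongue or grinder. I did not re-measure the bystanders; the arm only crossed above some of them at height, and the jack's path stayed clear of them.

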